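# Open the spare-bulb tin in its keeper

## Robot

A 7-joint arm with a two-finger parallel gripper is mounted at the origin on the work surface. World frame = base frame: x ahead of the robot, y to its left, z up, the work surface at z = 0. Lengths are in m, angles in rad, forces in N, time in s.
With the tool pointing down it reaches from about 0.35 to 0.9 m from the base axis. Payload 19.9 kg.
Tool frame: the origin (TCP) lies between the finger pads; the fingertips stand 19 mm ahead of it and the grasp point (between the pads) is the TCP; z points along the fingers, y is the direction in which the jaws open and shut (so a half turn about z gives the same grasp; the last joint's range is limited). The gripper opens to 94 mm and grips with 3 to 60 N. Pads are 16 mm wide; open, the fingers measure 119 mm over their backs; the gripper's body (75 mm by 177 mm) begins 78 mm behind the grasp point.
Start: joints at [-0.042, 0.417, -0.01, 1.614, 0.005, 1.111, -0.053], TCP at [0.625, 0, 0.224] pointing down, gripper open.
Joint ranges: [-2.81, 2.81], [-0.39, 2.02], [-1.27, 1.25], [0.06, 2.57], [-1.19, 4.33], [0.19, 2], [-2.82, 2.82]. Speed limits (rad/s): [1.89, 1.89, 2.39, 2.39, 3.01, 3.01, 3.01].

## Interface

Orientations are given as a 3x3 rotation matrix whose columns are the frame's x, y, z axes.
In Python, from rig import robot gives the robot as it stands. Calls block until the motion is done:
- robot.move_ptp(position, orientation): joint-space move of the TCP to a pose.
- robot.move_linear(position, velocity=0.15, frame=None, threshold=None): straight line of the TCP; frame=None keeps the orientation; velocity is the mean speed in m/s. With threshold (N) it stops when the force on the tool has changed by that much, and returns True; else False.
- robot.goto_joints(angles): joint-space move.
- robot.gripper_to(opening): finger opening in m; the grip force is fixed at half the most; returns when the fingers have stopped.
- robot.pause(seconds).
- robot.ik(position, orientation): joint angles nearest the present ones, or None.
- robot.get_state(): the state.
- robot.grab_frame(name): name is "scene" or "side" or "wrist"; returns the picture (384x512x3 uint8, red, green, blue); there is no depth.
- robot.camera_info(name): a dict with "fx", "fy", "cx", "cy" (pixels), "rvec" (rotation vector, rad) and "tvec" (3), from world to camera coordinates, as OpenCV has them. Camera axes: x right, y down, z forward; pixel columns grow to the right and rows downward; lengths in m; the calibration is good to about 2 mm. A picture is of the moment at which its call begins: read the wrist's pose just before it. camera_info takes no time and is no camera call; for the wrist camera it gives the pose at the moment of the call.
A pose or a line that the arm cannot do raises robot.PlanningError and nothing moves.
- robot.sign_off(): hands the job in, once; it reports no verdict.
The state is a dict: "time": time; "qpos": joint angles; "joint_vel": joint speeds; "effort": joint torques, N m; "ee_pos": TCP position; "tool_rot": TCP orientation; "force": force on the tool from outside, world axes, zero at the start; "moment": the same for the moment, N m; "opening": finger opening in m.
Only numpy, scipy, OpenCV 4.12 (cv2) and the standard library are available. Lean on these libraries where they do the work, as an engineer would, in place of code of your own. Each camera call takes 0.05 s, during which the arm holds its last target. There are 200 camera calls.

## Task

Carry the square bulb tin, upright and without dropping it (the bulbs are glass), and stand it fully down in the square keeper screwed to the shelf, which stops it turning. Then unscrew the tight cap anticlockwise just until the thread lets go, lift the cap straight up and finish holding it in the gripper, level, about 2 cm clear of the open neck and right above it, with the tin left standing in the keeper. Do not lift the cap high above the tin or disturb the other things on the shelf.

Things in the scene. Friction and masses are not known exactly. Their poses are not given: they have to be found in the camera images.
- tin: Loose square canister of bare tinplate, body 72 x 72 mm, 86 mm high with a flat top, 280 to 460 g. It can be lifted by its closed cap. Standing free on the cork it turns along with its tight cap. Origin: centre of the underside; z up, x and y square to the sides.
- tin_neck (a point): Centre of the neck's rim, on the tin's axis 100 mm above its underside. The round neck is 35 mm across, 14 mm high, with three short sloping thread pieces (45 mm across). A stiff rubber ring turns with the cap and makes it tight: it takes about 0.6 N m all the way. A sprung seal in the neck pushes the cap up with about 4 N.
- cap: Deep round screw cap of bare aluminium on the tin, 54 mm across, 30 mm high, 60 g. Origin: centre of its lower rim; z up. Closed, its lower rim is about 88.5 mm above the tin's underside (2.5 mm above the flat top). Closed, its yaw equals the tin's within 0.03 rad. It unscrews anticlockwise seen from above and comes free 0.95 to 1.4 rad on; a stop blocks it at about 1.5.
- cap_grip (a point): On the cap's axis 21 mm above its lower rim, the height to grip it: the upper 16 mm of the cap is solid, the lower 14 mm is a skirt with three inner lugs. When unscrewed the cap rises about 2 mm on the thread and pops up 1 to 2 mm more once free; before that it cannot be pulled off.
- keeper: Fixed dark steel holder: a square open tray, inside 80 x 80 mm, four walls 25 mm high, then lips flared out at 45 degrees up to 33 mm high, about 100 mm across. Origin: centre of its underside; x and y square to its walls. The tin goes in any of the four square ways round, with 4 mm of play each side, and can then still turn about 0.1 rad either way.
- keeper_in (a point): Centre of the keeper's inner floor, 3 mm above the shelf, where the middle of the tin's underside should stand.
- lens: Bystander: round green glass cue lens lying flat, 72 mm across, 16 mm high; origin at the centre of its underside.
- switch_plate: Bystander: brass plate with two toggles lying flat, 75 x 115 mm, 31 mm high; origin at the centre of its underside.
- lamp_base: Bystander: small round white ceramic lamp base, 64 mm across, 46 mm high; origin at the centre of its underside.
- magnifier: Bystander: magnifier lying flat, chrome ring 68 mm across with a bone handle 75 mm long towards its -x, 12 mm high; origin under the centre of the glass.
Not all that is in view belongs to the job. There is more than one size of the cap; the job needs the smaller. What is shaped like the keeper but turquoise is not meant.

How it is judged:
By the outcome, as a careful person would: the job done as asked, in the order asked, and still so for the second after the job is handed in, while the arm keeps its last pose, push and grip.
It also fails if it takes over 51 s, if anything falls off the work surface, if the arm or the gripper's body presses on something with over 40 N, if the wrist force passes 120 N, or if a joint passes its speed limit or range.

## Working session

There is one attempt and no reset: what is moved stays moved. The work goes in short steps, each a Python script; the robot and the scene stay as the last script left them, time stands still between calls to the robot, and variables do not carry over. Pictures are saved under pics/ and viewed, about 8 in all and at most 12, crops included, and the job is handed in when it is done.

```bash
ls; mkdir -p pics; python3 - <<'E'
from rig import robot
import cv2,numpy as np
for n in ("scene","side","wrist"):
    c=robot.camera_info(n)
    im=robot.grab_frame(n); cv2.imwrite(f"pics/{n}0.png",im[:,:,::-1])
    R=cv2.Rodrigues(np.array(c["rvec"]))[0]; print(n,c["fx"],c["cx"],c["cy"],(-R.T@np.array(c["tvec"])).round(3),R[2].round(2))
a=[cv2.imread(f"pics/{n}0.png") for n in ("scene","side")]
cv2.imwrite("pics/both0.png",np.vstack(a)[:, :])
print(robot.get_state()["time"])
E
```

```text
pics
scene 435.090332542039 252.1772596577121 196.4364939007224 [ 0.869 -0.542  0.981] [-0.27  0.51 -0.81]
side 350.2749180386895 252.04192652778218 192.35667045228652 [0.238 0.428 0.638] [ 0.42 -0.54 -0.73]
wrist 270.2296600732023 256.12374170103385 188.69987366483372 [0.623 0.065 0.384] [-0.   -0.23 -0.97]
0.15
```

View pics/scene0.png

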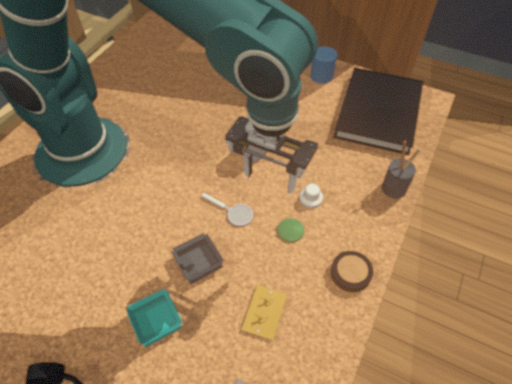

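View pics/side0.png

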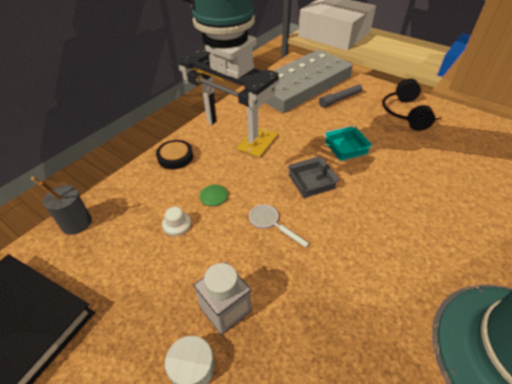

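The side view shows the tin at about (223,297) with its cap top at (222,278), and a larger loose cap at (190,360). The dark keeper is at side (313,177) and scene (198,258). In the scene view the arm hides the tin.

```bash
cat >h.py <<'E'
from rig import robot
import cv2,numpy as np
def ray(c,uv,z):
    R=cv2.Rodrigues(np.array(c["rvec"],float))[0]; o=-R.T@np.array(c["tvec"],float)
    uv=np.atleast_2d(np.array(uv,float)); d=np.c_[(uv[:,0]-c["cx"])/c["fx"],(uv[:,1]-c["cy"])/c["fy"],np.ones(len(uv))]@R
    return (o+d*((z-o[2])/d[:,2])[:,None])[:,:2]
def proj(c,P):
    K=np.array([[c["fx"],0,c["cx"]],[0,c["fy"],c["cy"]],[0,0,1]])
    return cv2.projectPoints(np.array(P,float).reshape(-1,1,3),np.array(c["rvec"],float),np.array(c["tvec"],float),K,None)[0].reshape(-1,2)
def snap(n,f=None):
    c=robot.camera_info(n); im=robot.grab_frame(n)[:,:,::-1].copy()
    if f: cv2.imwrite("pics/"+f,im)
    return c,im
def down(yaw): # tool z down; y (jaw) axis at world angle yaw
    c,s=np.cos(yaw),np.sin(yaw)
    y=np.array([c,s,0]);z=np.array([0,0,-1.]);return np.c_[np.cross(y,z),y,z]
E
python3 - <<'E'
from h import *
cs,cd=robot.camera_info("scene"),robot.camera_info("side")
p=lambda n,c,uv,z:print(n,ray(c,uv,z).round(3).tolist())
p("captop",cd,[222,276],.1185)
p("tin top corners",cd,[[196,288],[250,291],[224,308]],.086)
p("bigcap",cd,[190,355],.03)
p("keeper side",cd,[313,172],.033)
p("keeper scene",cs,[198,256],.033)
p("lens",cs,[290,230],.01);p("lamp",cs,[311,198],.01);p("mag",cs,[[240,214],[204,196]],.01);p("plate",cs,[264,313],.01)
s=robot.get_state();print(s["tool_rot"].round(2) if hasattr(s["tool_rot"],"round") else s["tool_rot"])
E
```

```text
captop [[0.465, 0.227]]
tin top corners [[0.5, 0.259], [0.422, 0.208], [0.438, 0.257]]
bigcap [[0.45, 0.337]]
keeper side [[0.509, -0.163]]
keeper scene [[0.514, -0.161]]
lens [[0.68, 0.021]]
lamp [[0.69, 0.14]]
mag [[0.541, 0.007], [0.425, 0.015]]
plate [[0.718, -0.209]]
[[ 0.  1. -0.]
 [ 1. -0. -0.]
 [-0. -0. -1.]]
```

```bash
python3 - <<'E'
from h import *
robot.move_ptp([0.465,0.227,0.27],down(0))
c,im=snap("wrist","w1.png")
c2,im2=snap("scene","s1.png")
cv2.imwrite("pics/v1.png",cv2.resize(im,None,fx=1.5,fy=1.5,interpolation=cv2.INTER_CUBIC))
cv2.imwrite("pics/v2.png",cv2.resize(im2[200:320,130:270],None,fx=4,fy=4,interpolation=cv2.INTER_CUBIC))
print(proj(c,[0.465,0.227,0.1185]),robot.get_state()["time"],np.round(robot.get_state()["qpos"],2))
E
```

```text
[[256.41383002 181.36850014]] 1.3417 [-0.4   0.19 -0.13  1.82  0.03  1.14 -0.54]
```

View pics/v1.png

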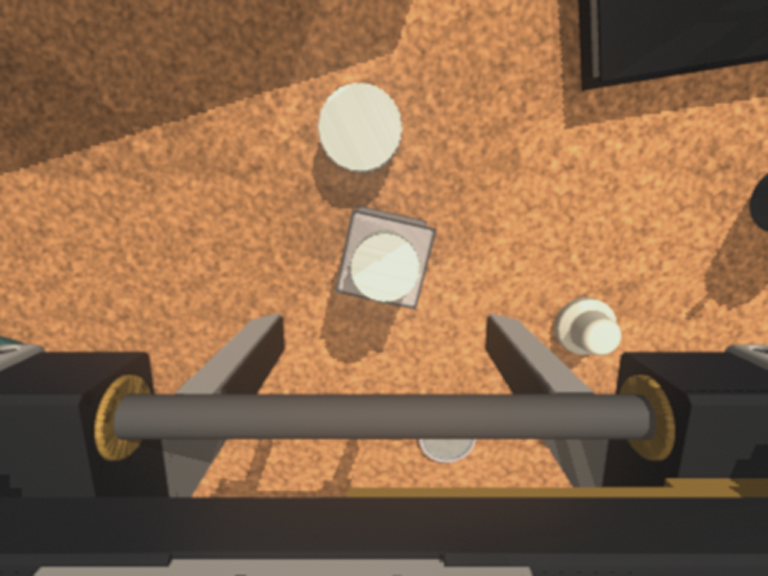

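View pics/v2.png

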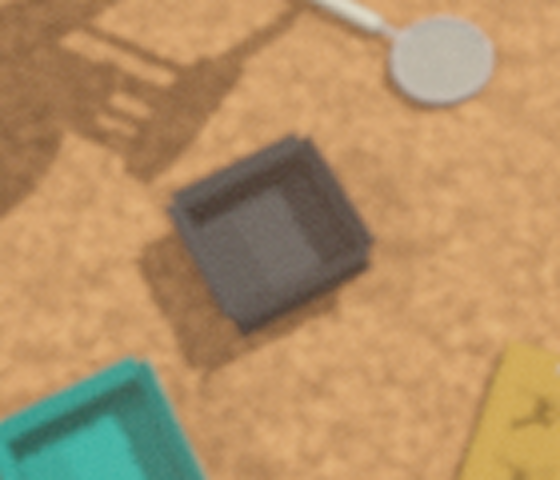

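The wrist view shows the tin cap as a circle at (257,178) px, with the tin top's corners around (237,142), (289,153), (277,204) and (225,194). The bigger cap is clear of it, behind. In the scene crop the keeper rim corners are at about (174,252), (205,235), (222,260) and (191,282).

```bash
python3 - <<'E'
from h import *
c=robot.camera_info("wrist"); cs=robot.camera_info("scene"); im=cv2.imread("pics/w1.png"); s1=cv2.imread("pics/s1.png")
hsv=cv2.cvtColor(im,cv2.COLOR_BGR2HSV); m=((hsv[...,2]>185)&(hsv[...,1]<70)).astype(np.uint8)
cts,_=cv2.findContours(m[120:220,200:320],cv2.RETR_EXTERNAL,cv2.CHAIN_APPROX_NONE)
k=max(cts,key=cv2.contourArea); e=cv2.fitEllipse(k); u=np.array(e[0])+[200,120]
print("cap px",u,e[1],"world",ray(c,u,.1185))
def quad(P):
    P=np.array(P); e=np.roll(P,-1,0)-P; a=np.arctan2(e[:,1],e[:,0])
    print("centre",P.mean(0).round(4),"len",np.hypot(*e.T).round(3),"yaw mod90",np.mod(a+np.pi/4,np.pi/2).round(3)-np.round(np.pi/4,3))
# tin: not-orange (low sat) region incl. cap
t=((hsv[...,1]<110)&(hsv[...,2]>60)).astype(np.uint8)
t[:130]=0;t[212:]=0;t[:,:210]=0;t[:,300:]=0
t=cv2.morphologyEx(t,cv2.MORPH_OPEN,np.ones((3,3)))
k=max(cv2.findContours(t,cv2.RETR_EXTERNAL,cv2.CHAIN_APPROX_NONE)[0],key=cv2.contourArea)
r=cv2.boxPoints(cv2.minAreaRect(k)); print(r.round(0).tolist(),cv2.contourArea(k)); quad(ray(c,r,.086))
quad(ray(c,np.array([[355,215],[434,232],[416,306],[338,291]])/1.5,.086))
h=cv2.cvtColor(s1,cv2.COLOR_BGR2HSV)
d=((h[...,1]<75)&(h[...,2]<110)).astype(np.uint8); d[:228]=0;d[290:]=0;d[:,:165]=0;d[:,230:]=0
d=cv2.morphologyEx(d,cv2.MORPH_OPEN,np.ones((3,3)))
k=max(cv2.findContours(d,cv2.RETR_EXTERNAL,cv2.CHAIN_APPROX_NONE)[0],key=cv2.contourArea)
r=cv2.boxPoints(cv2.minAreaRect(k));print(r.round(0).tolist(),cv2.contourArea(k)); quad(ray(cs,r,.033))
quad(ray(cs,np.array([[175,208],[300,140],[370,240],[245,330]])/4+[130,200],.033))
E
```

```text
cap px [259.08677673 173.62668991] (53.265037536621094, 56.8054084777832) world [[0.46811984 0.23613011]]
[[221.0, 194.0], [235.0, 135.0], [292.0, 149.0], [277.0, 208.0]] 3289.5
centre [0.4648 0.2324] len [0.078 0.073 0.079 0.077] yaw mod90 [-0.258 -0.234 -0.211 -0.247]
centre [0.466  0.2292] len [0.068 0.067 0.07  0.068] yaw mod90 [-0.212 -0.214 -0.199 -0.24 ]
[[177.0, 258.0], [210.0, 239.0], [224.0, 263.0], [191.0, 282.0]] 327.0
centre [ 0.525  -0.1675] len [0.094 0.078 0.09  0.075] yaw mod90 [-0.504 -0.593 -0.527 -0.549]
centre [ 0.5162 -0.1627] len [0.088 0.085 0.092 0.095] yaw mod90 [-0.523 -0.51  -0.41  -0.548]
```

```bash
python3 - <<'E'
from h import *
R=down(-0.22)
robot.move_ptp([0.514,-0.162,0.2],down(-0.52)); c,im=snap("wrist","w2.png"); np.save("c2.npy",c,allow_pickle=True); print(np.round(robot.get_state()["qpos"],2))
print(proj(c,[0.514,-0.162,0.033]))
robot.move_ptp([0.4655,0.230,0.2],R); robot.move_linear([0.4655,0.230,0.175]); c3,im3=snap("wrist","w3.png"); np.save("c3.npy",c3,allow_pickle=True)
print(proj(c3,[0.4655,0.230,0.1185]))
cv2.imwrite("pics/v3.png",np.vstack([im[:290],im3[:290]]))
print(robot.get_state()["time"],np.round(robot.get_state()["qpos"],2))
E
```

```text
[ 0.06  0.29  0.22  1.86 -0.08  1.   -0.2 ]
[[256.92332308 180.59793675]]
[[257.27336813 204.35284423]]
4.7 [-0.5   0.29 -0.02  1.92  0.01  0.93 -0.75]
```

View pics/v3.png

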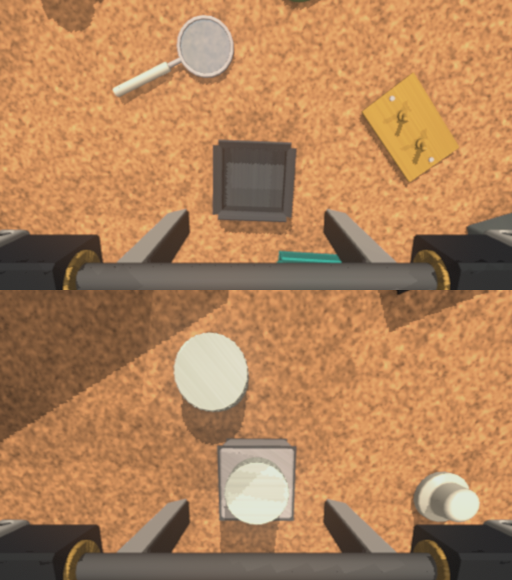

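Upper half: the keeper's rim spans about (214–296, 142–220), turned a little clockwise from the jaws. Lower half: the tin cap centre is at about (257,202), close to the predicted (257,204), and the tin's sides are parallel to the picture.

```bash
python3 - <<'E'
from h import *
im=cv2.imread("pics/w2.png"); c=np.load("c2.npy",allow_pickle=True).item(); h=cv2.cvtColor(im,cv2.COLOR_BGR2HSV)
d=((h[...,1]<80)&(h[...,2]<125)).astype(np.uint8); d[:125]=0; d[235:]=0; d[:,:195]=0; d[:,312:]=0
d=cv2.morphologyEx(d,cv2.MORPH_CLOSE,np.ones((5,5)))
k=max(cv2.findContours(d,cv2.RETR_EXTERNAL,cv2.CHAIN_APPROX_NONE)[0],key=cv2.contourArea)
print(cv2.contourArea(k),cv2.boundingRect(k))
w=ray(c,k[:,0],.033).astype(np.float32)*1000
r=cv2.minAreaRect(w);print(r, np.deg2rad(r[2]))
c3=np.load("c3.npy",allow_pickle=True).item()
print(ray(c3,[257,202.5],.1185), ray(c3,np.array([[220,447],[295,447],[294,520],[220,519]])-[0,290],.086))
cv2.imwrite("pics/v4.png",cv2.resize(np.hstack([im[125:235,195:315],cv2.cvtColor(d[125:235,195:315]*255,cv2.COLOR_GRAY2BGR)]),None,fx=3,fy=3,interpolation=cv2.INTER_CUBIC))
E
```

```text
6032.5 (213, 140, 83, 82)
((509.0513610839844, -161.25869750976562), (99.50912475585938, 98.8795166015625), 57.894622802734375) 1.0104517871079024
[[0.46562926 0.23161498]] [[0.44000644 0.27230763]
 [0.50726752 0.25715826]
 [0.49289761 0.18708692]
 [0.42241426 0.20403042]]
```

View pics/v4.png

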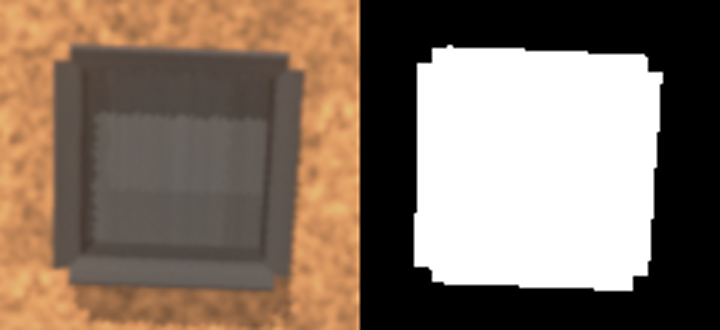

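```bash
python3 - <<'E'
from h import *
def st(t):
    s=robot.get_state(); print(t,round(s["time"],2),np.round(s["ee_pos"],4),"F",np.round(s["force"],2),"M",np.round(s["moment"],3),"op",round(s["opening"],4),"q7",round(s["qpos"][6],2))
robot.move_linear([0.4656,0.2308,0.175],velocity=.1,frame=down(-0.225))
print(robot.move_linear([0.4656,0.2308,0.110],velocity=.08,threshold=8)); st("down")
robot.gripper_to(0.03); st("grip")
robot.move_linear([0.4656,0.2308,0.125],velocity=.04); st("lift1")
robot.move_linear([0.4656,0.2308,0.178],velocity=.1); 
robot.move_linear([0.5091,-0.1613,0.178],velocity=.13,frame=down(-0.55)); st("over")
robot.move_linear([0.5091,-0.1613,0.157],velocity=.06); robot.pause(.3); st("hover")
c,im=snap("wrist"); c2,s=snap("scene")
np.save("c5.npy",c,allow_pickle=True); cv2.imwrite("pics/w5.png",im)
cv2.imwrite("pics/v5.png",np.vstack([cv2.resize(im[90:280,150:362],(512,459)),s[200:320,130:270].repeat(1,0)[:, :].copy() if False else cv2.resize(s[170:290,130:270],(512,439))])[:600] if False else np.hstack([cv2.resize(im[100:280,166:346],(400,400)),cv2.resize(s[140:290,120:270],(400,400))]))
E
```

```text
False
down 5.91 [0.4659 0.2309 0.1104] F [0.41 0.18 1.11] M [0.002 0.024 0.049] op 0.0943 q7 -0.76
grip 6.62 [0.4658 0.2308 0.11  ] F [ 1.4   0.39 -0.22] M [-0.047 -0.333  0.012] op 0.053 q7 -0.76
lift1 7.14 [0.4656 0.2308 0.1251] F [ 0.29 -1.61 -5.19] M [ 0.023 -0.014 -0.025] op 0.053 q7 -0.75
over 11.01 [ 0.5091 -0.161   0.178 ] F [ 0.39  0.25 -4.68] M [-0.031  0.009  0.03 ] op 0.0533 q7 -0.22
hover 11.81 [ 0.5092 -0.1613  0.1572] F [ 0.5  -0.19 -3.81] M [-0.015  0.001  0.056] op 0.0533 q7 -0.21
```

View pics/v5.png

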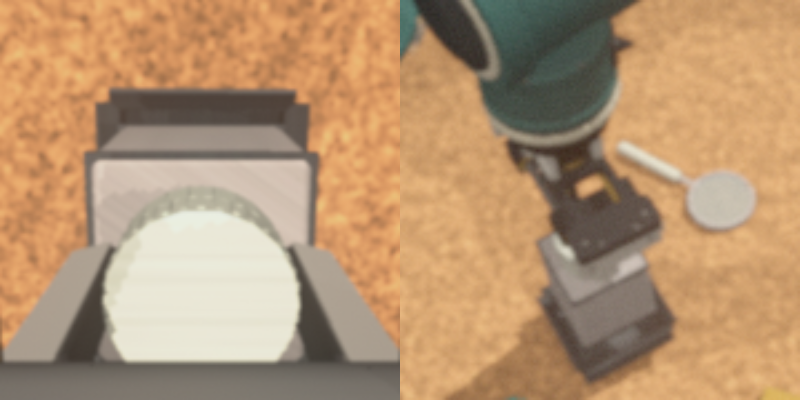

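The tin hangs square and centred over the keeper: tin top columns 88–318, keeper rim 97–308, edges parallel. I'll lower it.

```bash
cat >>h.py <<'E'
def st(t):
    s=robot.get_state(); print(t,round(s["time"],2),np.round(s["ee_pos"],4),"F",np.round(s["force"],2),"M",np.round(s["moment"],3),"op",round(s["opening"],4),"q7",round(s["qpos"][6],2))
E
python3 - <<'E'
from h import *
p=[0.5091,-0.1613]
print(robot.move_linear(p+[0.121],velocity=.05,threshold=8)); st("a")
print(robot.move_linear(p+[0.1105],velocity=.015,threshold=6)); robot.pause(.2); st("b")
c,im=snap("wrist"); c2,s=snap("scene"); cd,sd=snap("side")
cv2.imwrite("pics/v6.png",np.hstack([cv2.resize(im[100:280,166:346],(400,400)),cv2.resize(sd[110:210,260:360],(400,400),interpolation=cv2.INTER_CUBIC)]))
E
```

```text
False
a 12.78 [ 0.5093 -0.1614  0.1212] F [ 0.03  0.6  -4.13] M [-0.021  0.03  -0.065] op 0.0532 q7 -0.19
True
b 13.56 [ 0.5092 -0.1613  0.1121] F [ 0.54 -0.34  5.53] M [ 0.058  0.129 -0.067] op 0.0537 q7 -0.19
```

View pics/v6.png

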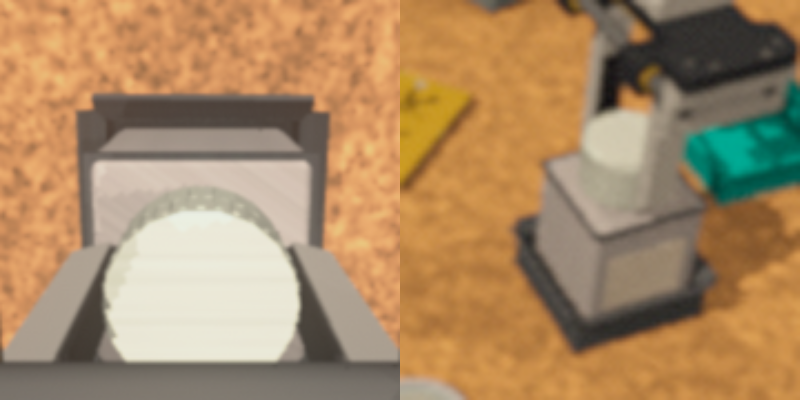

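Both views show the tin fully down in the keeper, with contact at z = 0.112 and parallel to the walls. Next I start to unscrew in steps, watching moment and force.

```bash
python3 - <<'E'
from h import *
p=[0.5091,-0.1613]
robot.move_linear(p+[.1125],velocity=.02); st("relax")
for a in np.arange(.1,.81,.1):
    robot.move_ptp(p+[.1125+.0017*max(a-.1,0)],down(-.55+a)); robot.pause(.05); st("%.2f"%a)
E
```

```text
relax 13.96 [ 0.5093 -0.1614  0.1127] F [0.03 0.61 4.09] M [ 0.033  0.138 -0.018] op 0.0537 q7 -0.19
0.10 14.26 [ 0.5093 -0.1614  0.1126] F [ 0.86 -0.23  3.55] M [ 0.016 -0.227  0.075] op 0.0535 q7 -0.1
0.20 14.56 [ 0.5094 -0.1611  0.1127] F [2.23 2.04 1.92] M [ 0.482 -0.76  -0.179] op 0.0537 q7 -0.01
0.30 14.86 [ 0.5093 -0.1612  0.1129] F [4.68 1.99 0.31] M [ 0.524 -1.01  -0.269] op 0.0536 q7 0.07
0.40 15.16 [ 0.5091 -0.1613  0.113 ] F [ 3.79  1.81 -0.43] M [ 0.566 -1.158 -0.293] op 0.0535 q7 0.16
0.50 15.46 [ 0.5091 -0.1613  0.1131] F [ 3.51  1.7  -0.08] M [ 0.534 -1.085 -0.276] op 0.0532 q7 0.25
0.60 15.76 [ 0.509  -0.1613  0.1132] F [ 3.45  1.81 -1.79] M [ 0.486 -0.965 -0.235] op 0.0535 q7 0.34
0.70 16.06 [ 0.509  -0.1613  0.1134] F [ 2.04  2.19 -2.21] M [ 0.48  -0.78  -0.281] op 0.0533 q7 0.43
0.80 16.36 [ 0.5089 -0.1613  0.1136] F [ 1.98  2.81 -3.52] M [ 0.452 -0.641 -0.312] op 0.0532 q7 0.52
```

```bash
python3 - <<'E'
from h import *
c,im=snap("wrist"); cd,sd=snap("side")
cv2.imwrite("pics/v7.png",np.hstack([cv2.resize(im[100:280,166:346],(400,400)),cv2.resize(sd[110:210,260:360],(400,400),interpolation=cv2.INTER_CUBIC)]))
E
```

```text
(no output)
```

View pics/v7.png

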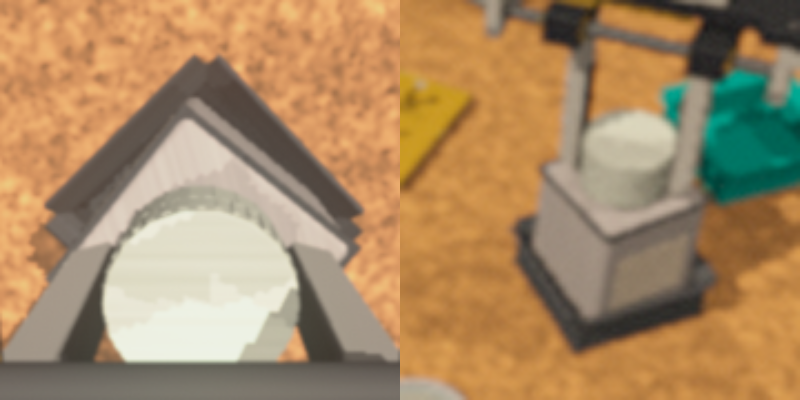

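The cap's brushed lines stay level in the gripper's picture while the tin corner has swung round, so the cap is turning with the jaws and the tin stays seated, turned against its play. I continue in fine steps.

```bash
python3 - <<'E'
from h import *
p=[0.5091,-0.1613]
prev=None
for a in np.arange(.84,1.561,.04):
    robot.move_ptp(p+[.1125+.0014*(a-.1)],down(-.55+a)); robot.pause(.05)
    s=robot.get_state(); F=s["force"];M=s["moment"]
    print("%.2f t%.2f z%.4f F%s M%s"%(a,s["time"],s["ee_pos"][2],np.round(F,1),np.round(M,2)))
    if prev is not None and (M[2]-prev[1]>.15 or F[2]-prev[0]>2.5): print("change");break
    prev=(F[2],M[2])
E
```

```text
0.84 t16.76 z0.1135 F[ 1.4  2.5 -2. ] M[ 0.43 -0.4  -0.41]
0.88 t17.06 z0.1135 F[ 1.4  2.1 -2.8] M[ 0.4  -0.37 -0.42]
0.92 t17.36 z0.1136 F[ 1.3  1.3 -3.4] M[ 0.37 -0.35 -0.4 ]
0.96 t17.66 z0.1137 F[ 1.4  1.5 -5.4] M[ 0.45 -0.42 -0.46]
1.00 t17.96 z0.1137 F[ 0.6  1.  -5.6] M[ 0.37 -0.34 -0.44]
1.04 t18.26 z0.1137 F[ 1.7  2.  -6.9] M[ 0.31 -0.44 -0.44]
1.08 t18.56 z0.1139 F[ 0.2  1.2 -5.9] M[ 0.41 -0.22 -0.43]
1.12 t18.86 z0.1139 F[ 0.1  1.8 -6.5] M[ 0.42 -0.24 -0.42]
1.16 t19.16 z0.1140 F[ 0.9  1.2 -7. ] M[ 0.41 -0.2  -0.42]
1.20 t19.46 z0.1140 F[-0.1  2.3 -6.1] M[ 0.41 -0.25 -0.43]
1.24 t19.76 z0.1141 F[-0.6  2.5 -6.1] M[ 0.39 -0.17 -0.42]
1.28 t20.06 z0.1142 F[ 0.3  1.6 -5.7] M[ 0.36 -0.24 -0.39]
1.32 t20.36 z0.1142 F[ 0.8  1.5 -6.7] M[ 0.36 -0.2  -0.43]
1.36 t20.66 z0.1142 F[ 0.   1.  -7.6] M[ 0.35 -0.25 -0.46]
1.40 t20.96 z0.1144 F[-0.2  1.6 -5.8] M[ 0.42 -0.05 -0.43]
1.44 t21.26 z0.1144 F[-0.2  0.9 -5.8] M[ 0.37 -0.12 -0.42]
1.48 t21.56 z0.1145 F[-0.   0.9 -6.5] M[ 0.47 -0.06 -0.45]
1.52 t21.86 z0.1145 F[ 0.1  1.  -6.2] M[ 0.44 -0.1  -0.45]
1.56 t22.16 z0.1145 F[-0.3  1.4 -6.9] M[ 0.42 -0.17 -0.43]
```

The moment stays constant at −0.43 with no sign of letting go. It could be slipping, so I look.

```bash
python3 - <<'E'
from h import *
c,im=snap("wrist","w8.png"); cd,sd=snap("side","d8.png")
cv2.imwrite("pics/v8.png",np.hstack([cv2.resize(im[100:280,166:346],(400,400)),cv2.resize(sd[110:210,260:360],(400,400),interpolation=cv2.INTER_CUBIC)]))
E
```

```text
(no output)
```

View pics/v8.png

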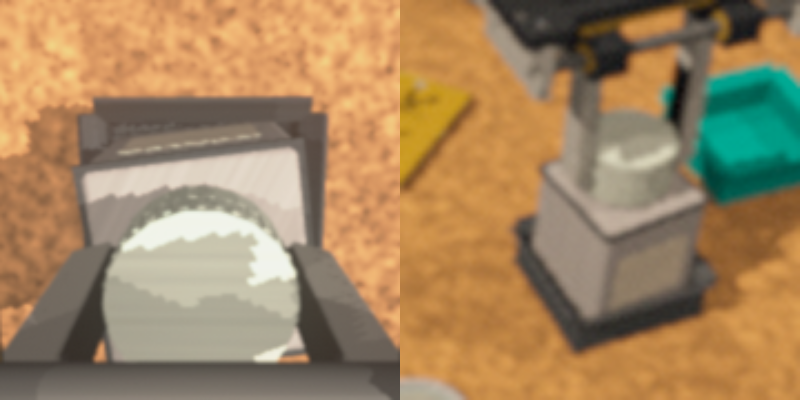

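```bash
python3 - <<'E'
from h import *
def ori(f,cx,cy,r):
    g=cv2.cvtColor(cv2.imread(f),cv2.COLOR_BGR2GRAY).astype(np.float32)[cy-r:cy+r,cx-r:cx+r]
    hp=g-cv2.GaussianBlur(g,(0,0),2.5)
    hp[np.abs(hp)>8]=0
    gx=cv2.Sobel(hp,cv2.CV_32F,1,0);gy=cv2.Sobel(hp,cv2.CV_32F,0,1)
    w=(np.hypot(gx,gy)<25)
    gx=gx*w;gy=gy*w
    a=.5*np.arctan2(2*(gx*gy).sum(),(gx*gx-gy*gy).sum()); coh=np.hypot((gx*gx-gy*gy).sum(),2*(gx*gy).sum())/(gx*gx+gy*gy).sum()
    print(f,"line angle (ccw, seen from above) %.2f coh %.2f"%(-(a+np.pi/2 if a<0 else a-np.pi/2),coh))
ori("pics/w1.png",256,178,13)
ori("pics/w3.png",257,202,20)
ori("pics/w5.png",256,225,22)
ori("pics/w8.png",256,230,22)
ori("pics/w1.png",240,85,17)
ori("pics/w3.png",211,81,20)
E
```

```text
pics/w1.png line angle (ccw, seen from above) 0.08 coh 0.61
pics/w3.png line angle (ccw, seen from above) 0.08 coh 0.58
pics/w5.png line angle (ccw, seen from above) -0.00 coh 0.92
pics/w8.png line angle (ccw, seen from above) -0.01 coh 0.75
pics/w1.png line angle (ccw, seen from above) -1.17 coh 0.76
pics/w3.png line angle (ccw, seen from above) -0.91 coh 0.78
```

The brushed-line direction on the cap is unchanged in the gripper's picture (0.00 → −0.01), so nothing slipped. The tin has turned about 0.12, so the cap has turned about 1.44 on it, past the expected release. I test with a tiny slow lift.

```bash
python3 - <<'E'
from h import *
p=[0.5091,-0.1613]
for z in (.1153,.1161,.1169):
    print(robot.move_linear(p+[z],velocity=.01,threshold=6)); robot.pause(.1); st(z)
c,im=snap("wrist","w9.png"); cd,sd=snap("side","d9.png")
a=cv2.imread("pics/d8.png")
cv2.imwrite("pics/v9.png",np.vstack([np.hstack([cv2.resize(x[125:200,280:350],(370,396),interpolation=cv2.INTER_CUBIC) for x in (a,sd)])]))
E
```

```text
False
0.1153 22.61 [ 0.5097 -0.1614  0.1158] F [1.9  0.02 2.14] M [ 0.028 -0.462  0.002] op 0.0533 q7 1.21
False
0.1161 22.96 [ 0.5094 -0.1613  0.1163] F [3.56 0.48 2.07] M [ 0.097 -0.748  0.031] op 0.0531 q7 1.21
False
0.1169 23.31 [ 0.5091 -0.1613  0.1169] F [ 3.11 -0.28  0.41] M [ 0.164 -0.697  0.015] op 0.0532 q7 1.21
```

View pics/v9.png

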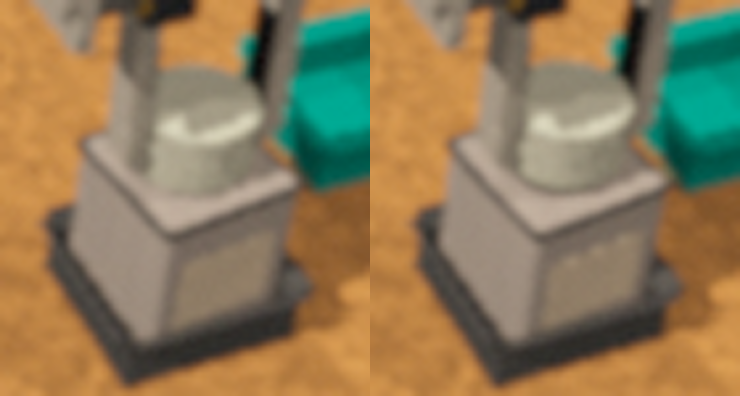

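It let go: the moment dropped to 0, the force reversed to the seal's push, and the cap rose while the tin stayed down. I lift it straight up to 2 cm clear.

```bash
python3 - <<'E'
from h import *
p=[0.5091,-0.1613]
print(robot.move_linear(p+[.122],velocity=.015,threshold=8)); st("a")
print(robot.move_linear(p+[.1445],velocity=.04,threshold=10)); robot.pause(.2); st("b")
c,im=snap("wrist","w10.png"); cd,sd=snap("side","d10.png"); cs,ss=snap("scene","s10.png")
print(proj(c,[p+[.103],p+[.123],p+[.153],p+[.086]]).round(1).tolist(), proj(cd,[p+[.103],p+[.123],p+[.153]]).round(1).tolist())
cv2.imwrite("pics/v10.png",np.hstack([cv2.resize(im[100:280,166:346],(400,400)),cv2.resize(sd[110:210,265:355],(400,444),interpolation=cv2.INTER_CUBIC)[:400]]))
E
```

```text
False
a 23.9 [ 0.5091 -0.1612  0.1221] F [ 2.35  0.66 -0.43] M [ 0.348 -0.348 -0.021] op 0.0534 q7 1.21
False
b 24.82 [ 0.509  -0.1613  0.1443] F [ 0.21 -0.31 -1.03] M [ 0.062 -0.011 -0.005] op 0.0531 q7 1.22
[[257.5, 213.0], [257.7, 221.9], [257.9, 239.2], [257.4, 206.6]] [[316.1, 150.8], [317.1, 144.1], [318.7, 133.6]]
```

View pics/v10.png

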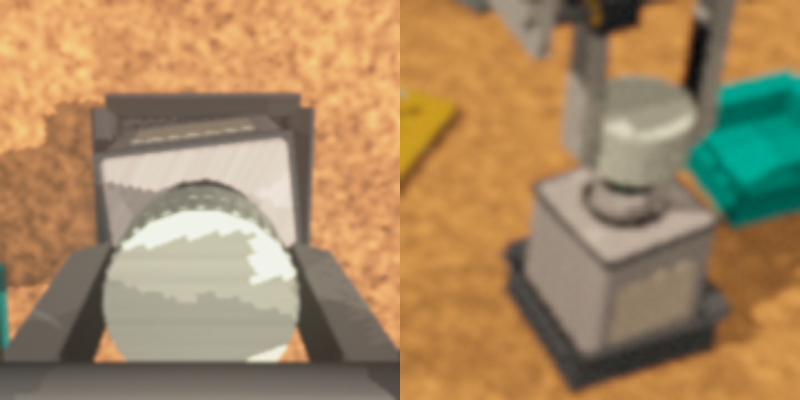

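```bash
python3 - <<'E'
from h import *
c=robot.camera_info("wrist")
w=ray(c,np.array([[100,160],[291,137]])/400*180+[166,100],.089); d=w[1]-w[0]; L=np.hypot(*d); d/=L
n=np.array([d[1],-d[0]]); print("len",L,"yaw mod",np.arctan2(d[1],d[0]),"tin centre",w.mean(0)+.036*n,"cap top centre", ray(c,np.array([202,308])/400*180+[166,100],.153))
# bystanders before/after in the scene view
a=cv2.imread("pics/scene0.png");b=cv2.imread("pics/s10.png")
for n,(x,y) in dict(lens=(290,230),lamp=(311,196),mag=(240,214),plate=(264,313)).items():
    A,B=[cv2.cvtColor(i[y-20:y+20,x-20:x+20],cv2.COLOR_BGR2GRAY).astype(np.float32) for i in (a,b)]
    print(n,np.round(cv2.phaseCorrelate(A,B)[0],2))
E
```

```text
len 0.06953479802578694 yaw mod 1.1306117088233578 tin centre [ 0.51120854 -0.1609888 ] cap top centre [[ 0.5085214  -0.16163436]]
lens [-0.07  0.04]
lamp [ 0.06 -0.14]
mag [-0.45 -0.21]
plate [-0.03 -0.03]
```

```bash
python3 - <<'E'
from h import *
robot.move_linear([0.5107,-0.1612,.1447],velocity=.02); robot.pause(.5); st("end")
print(np.round(robot.get_state()["tool_rot"],3).tolist())
robot.sign_off()
E
```

```text
end 25.72 [ 0.5107 -0.1612  0.1447] F [ 0.74  0.08 -0.77] M [-0.003 -0.108  0.03 ] op 0.0534 q7 1.22
[[-0.847, 0.532, -0.0], [0.532, 0.847, -0.0], [0.0, -0.0, -1.0]]
the job is handed in; nothing more can be done
```

The job is done and handed in at 25.7 s of the 51 s allowed. I carried the tin upright by its cap and stood it in the dark keeper. I then unscrewed the cap about 1.44 rad on the tin and lifted it straight up.

**Last checks**
- **Cap:** it is held level with the jaws 53 mm apart. The wrist force is about −0.8 N, roughly the cap's weight. From the arm's height its lower rim is about 2 cm above the neck.
- **Tin:** the last pictures show it seated in the keeper, turned about 0.12 rad within its play.
- **Centring:** a look after the lift put the tin's axis about 2 mm off the cap, so I moved the cap over by 1.6 mm. I took no picture after that.
- **Other things on the shelf:** the lens, lamp base and switch plate show no shift in the scene view. The magnifier read 0.45 px, which I put down to shadow and did not check further.

**What disagreed**
- **Torque:** the moment while unscrewing was about 0.43 N m, not the stated 0.6. The brushed lines on the cap showed no slip in the jaws.
- **Release point:** there was no clear drop during the turn. The release only showed in the small test lift, so I may have turned slightly past the point where the thread let go.
- **Upward pull:** I was pulling up by about 6 N near the end of the turn, so the tin may have been slightly unweighted. It was still down in the keeper in the pictures that followed.

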